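Hang the mason's template on its sprung screw

TASK

Take the zinc template with the blue grip bar out of the wooden rack and hang it on the screw of the plywood board: bring the keyhole's wide opening over the screw head, then pull the template gently down until the screw is locked fully home at the top of the slot, and let go. Feel for the screw rather than forcing it, and leave the red-barred template, the rest of the bench and the tools where they are.

Things in the scene. Friction and masses are not known exactly. Their poses are not given: they have to be found in the camera images.
- template: The template to hang: upright 6 mm zinc sheet, 110 wide, 144 high, 0.2 to 0.35 kg, blue grip bar on top. Origin: middle of the bottom edge, mid-thickness; z up, y along the width, x out of the front (side with two brass ramps), which starts facing roughly away from the robot. Sheet 70 wide for z = 0 to 26 mm, 110 wide for 26 to 95, 80 wide neck for 95 to 122.
- bar (a point): Centre of the template's blue grip bar, 132 mm above the template's origin, same axes. Bar 14 thick (x), 110 wide (y), 24 high. When the template hangs, the bar stays above the board's top, so fingers closing across the 14 mm have room.
- keyhole (a point): Centre of the keyhole's wide octagonal opening (18 mm across, right through the sheet), 48 mm above the template's origin, same axes. Above it runs a slot 8.5 mm wide with a closed top; with the screw home the screw's axis lies 22 mm above this point. Brass ramps on the front beside the slot rise upwards (1 in 3) and draw the screw head out as the template comes down.
- other: A second template like the first but with a red grip bar; leave it alone. Origin and axes as for the blue one.
- rack: Fixed wooden rack, 200 x 150, rib tops 38 mm above the table. Two grooves along its y at x = +50 and -50 mm, 8 mm wide, 26 deep, floors 12 mm above the table; each holds one template loosely (it may lean a little). Origin: centre of its underside.
- board: Fixed upright plywood board, 180 wide, 162 high, 18 thick. Origin: foot of its front face, mid-width; z up, y along its width, x out of the front face (face plane x = 0), which looks roughly away from the robot. A brass-headed screw sticks out at y = 0, clamped in an upright slot: its height is not measured, anywhere from 126 to 154 mm above the table (look or feel for it).
- stud (a joint): How far the brass screw head is drawn outwards (m): 0 at rest, spring 7 N preload + 1.5 N per mm. The template's ramps draw it out while the template is pulled down, to about 2.3 mm when fully home and flush. Against just holding the template, the pull rises to 8 to 14 N on the way (its weight alone does not lock it); then the slot's end meets the shank and the force rises steeply: 20 N is home.
- screw_zone (a point): Point on the board's face, 140 mm above the table, middle of the screw's possible heights (plus or minus 14 mm); axes as the board. Head 14 across, its back 8 and front 13.5 mm off the face: a template whose back meets the head stops with mid-plane 16.5 mm from the face; once through it comes flush, mid-plane 3 mm from the face. Shank 6 thick; it does not give sideways or inwards.
- mallet: Carver's square-headed wooden mallet lying on the bench, 75 x 130 x 100 head, handle 260 long. Leave it.
- chisel: Yellow-handled chisel lying on the bench, about 210 long, 28 thick. Leave it.
- whetstone: Reddish whetstone, 150 x 50 x 25. Leave it.
- dustcup: White ceramic cup, 80 across, 100 high. Leave it.

How it is judged:
By the outcome, as a careful person would: the job done as asked, in the order asked, and still so for the second after the job is handed in, with the robot touching nothing.
It also fails if it takes over 72 s, if anything falls off the work surface, if the arm or the gripper's body presses on something with over 40 N, if the wrist force passes 120 N, or if a joint passes its speed limit or range.

ROBOT

A 7-joint arm with a two-finger parallel gripper is mounted at the origin on the work surface. World frame = base frame: x ahead of the robot, y to its left, z up, the work surface at z = 0. Lengths are in mm, angles in rad, forces in N, time in s.
With the tool pointing down it reaches from about 400 to 875 mm from the base axis. Payload 4.4 kg.
Tool frame: the origin (TCP) lies midway between the tips of the shut fingers; the grasp point (between the pads) lies 19 mm behind it; z points along the fingers, y is the line along which they close (so a half turn about z gives the same grasp; the last joint's range is limited). The gripper opens to 85 mm and grips with 20 to 120 N. Pads are 22 mm wide; open, the fingers measure 114 mm over their backs; the gripper's body (76 mm by 85 mm) begins 54 mm behind the grasp point. The pads swing forward as they close: fully open they stand 13 mm farther back than shut.
Start: joints at [1.224, 0.628, 0.038, 1.517, -0.027, 0.996, -0.02], TCP at [180.158, -624.548, 231.313] pointing down, gripper open.
Joint ranges: [-3.06, 3.06], [-0.37, 2.12], [-1.25, 1.32], [0.18, 2.47], [-1.1, 4.24], [0.23, 1.98], [-2.94, 2.94]. Speed limits (rad/s): [2.57, 2.57, 3.14, 3.14, 3.14, 3.14, 3.14].

INTERFACE

Orientations are given as a unit quaternion [x, y, z, w].
In Python, from workcell import observe, camera, camera_info, hand_in, outline_of gives the robot as it stands.
- The arm moves only by the shell command python3 -m handwheel 'ROWS' [FORCE]. ROWS is a JSON object whose one key "series" holds one flat list of numbers, 7 for each row, row after row: the shift along the tool's x, y, z in m, then the turn, a rotation vector about the tool's x, y, z in rad, then the opening, from 0 (shut) to 1 (fully open). A call has 1 to 8 rows; each row shifts and turns the commanded pose from where the row before left it, along the tool's axes as they then stand; what a row does not reach is not made up. A row lasts 1/8 s, in which the tool goes at most 62.5 mm and 10.7 degrees, less where a joint would pass 70% of its speed; a pose out of reach is approached as far as the arm can. A call with a gripper value outside its range is refused whole. The fingers move at their own pace and stop on an object; FORCE is the grip in N (left out, the last holds). Time passes only in rows, so rows that do not move let the fingers close. It gives the time, the measured TCP pose, the force, the opening and the grip force at its end, in the units of the state.
- observe(): the state, without advancing time (a new reading comes with each control period).
- camera(name): name is "scene" or "side" or "wrist"; returns the picture (384x512x3 uint8, red, green, blue); there is no depth.
- camera_info(name): a dict with "fovy" (degrees; the focal length in pixels is half the picture's height over the tangent of half this angle, whatever the lens; pixels are square), "cx", "cy" (the principal point, pixels), "pose" (4x4, takes a point from camera to world coordinates). Camera axes: x right, y up, looking along -z (the intrinsics and any distortion apply to the point x, -y, -z); pixel columns grow to the right and rows downward; lengths in mm; the calibration is good to about 2 mm. A picture is of the moment at which its call begins: read the wrist's pose just before it. camera_info takes no time and is no camera call; for the wrist camera it gives the pose at the moment of the call.
- hand_in(): hands the job in; it is judged then, once.
Trained networks look in the newest picture that a camera, given by its name, has taken for a name from the list of things; names that differ only in an ending like _2 or _b are one class to them, and where a whole thing is asked for, a point or a joint stands for the part that bears it (a point fixed in the world has none). Each returns a list of dicts, best first, with "conf" (0 to 1); they miss things now and then, are a little off and sometimes report something else, mostly with a low value. They report only what shows in the picture. A call takes as long as a camera call.
- outline_of(label, camera): "region" (384x512 bool, what is visible of it) and "position" ([column, row] in pixels, amid what is visible of it).
The state is a dict: "clock": time; "q": joint angles; "qd": joint speeds; "joint_efforts": joint torques, N m; "tcp_pos": TCP position; "ee_rot": TCP orientation; "contact_force": force on the tool from outside, world axes, zero at the start; "ft_torque": the same for the moment, N m; "grip_width": finger opening in mm; "gripper_force": force on a finger pad.
Only numpy, scipy, OpenCV 4.12 (cv2) and the standard library are available. Lean on these libraries where they do the work, as an engineer would, in place of code of your own. Each camera call takes 0.05 s, during which the arm holds its last target. There are 200 camera calls.

## Working session

There is one attempt and no reset: what is moved stays moved. The work goes in short steps, Python scripts to look and compute and a shell command to move; the robot and the scene stay as the last step left them, time stands still between calls to the robot, and variables do not carry over. Pictures are saved under pics/ and viewed, at most 10 in all, crops included, and the job is handed in when it is done.

```bash
mkdir -p pics; ls; python3 - <<'E'
from workcell import *
import cv2,numpy as np
np.set_printoptions(precision=3,suppress=True)
s=observe();print(s)
ims=[]
for c in ("scene","side"):
    im=camera(c);ims.append(im);i=camera_info(c);print(c,i)
    for l in("template","bar","other","rack","board","stud","mallet","chisel"):
        try:
            for o in outline_of(l,c)[:2]:
                ys,xs=np.where(o["region"]);print(c,l,round(o["conf"],2),o["position"],xs.min(),xs.max(),ys.min(),ys.max())
        except Exception as e: print(l,e)
    cv2.imwrite(f"pics/{c}0.png",cv2.resize(im[:,:,::-1],(800,600),interpolation=cv2.INTER_CUBIC))
E
```

```text
pics
{'clock': 0.0, 'q': array([ 1.224,  0.629,  0.038,  1.518, -0.027,  0.996, -0.02 ]), 'qd': array([ 0.   ,  0.   ,  0.001, -0.002, -0.001, -0.001,  0.002]), 'joint_efforts': array([ -0.   , -56.34 ,   1.226, -19.344,   0.011,   0.01 ,   0.   ]), 'tcp_pos': array([ 179.954, -623.907,  230.384]), 'ee_rot': array([ 0.99 ,  0.14 , -0.   , -0.001]), 'contact_force': array([-0.023, -0.267, -0.395]), 'ft_torque': array([-0.017, -0.027, -0.075]), 'gripper_force': 0.0, 'grip_width': 85.25703388816571}
scene {'fovy': 42.2113698973471, 'cx': 246.59702162771578, 'cy': 184.71525116744445, 'pose': array([[  -0.391,   -0.764,    0.514, 1240.88 ],
       [   0.92 ,   -0.333,    0.205,  284.151],
       [   0.015,    0.553,    0.833, 1301.323],
       [   0.   ,    0.   ,    0.   ,    1.   ]])}
scene template 0.59 [310.0, 236.7] 289 331 217 254
scene bar 0.87 [309.0, 234.8] 289 329 217 253
scene other 0.7 [319.3, 204.9] 300 341 187 224
scene other 0.49 [195.4, 179.9] 159 231 156 208
scene rack 0.92 [300.7, 250.2] 272 342 200 274
scene board 0.68 [195.8, 182.9] 160 231 157 207
scene mallet 0.81 [109.7, 164.9] 76 157 102 194
scene chisel 0.86 [236.5, 232.3] 223 249 206 269
side {'fovy': 53.52271891570301, 'cx': 263.0833823032182, 'cy': 193.17837070043447, 'pose': array([[ -0.937,   0.153,  -0.313, 178.915],
       [ -0.347,  -0.476,   0.808, 889.245],
       [ -0.025,   0.866,   0.499, 659.437],
       [  0.   ,   0.   ,   0.   ,   1.   ]])}
side template 0.73 [208.5, 234.6] 194 223 206 265
side bar 0.66 [206.0, 238.3] 194 223 205 266
side other 0.92 [246.5, 243.7] 234 260 211 273
side rack 0.85 [233.1, 268.8] 186 278 235 296
side rack 0.69 [211.5, 235.0] 194 224 204 266
side board 0.69 [280.2, 187.2] 262 308 144 215
side board 0.62 [234.0, 272.6] 185 278 235 295
side mallet 0.95 [299.1, 155.7] 272 361 134 165
side chisel 0.74 [235.8, 218.8] 199 263 212 225
side chisel 0.58 [298.6, 154.0] 271 361 134 165
```

View pics/scene0.png

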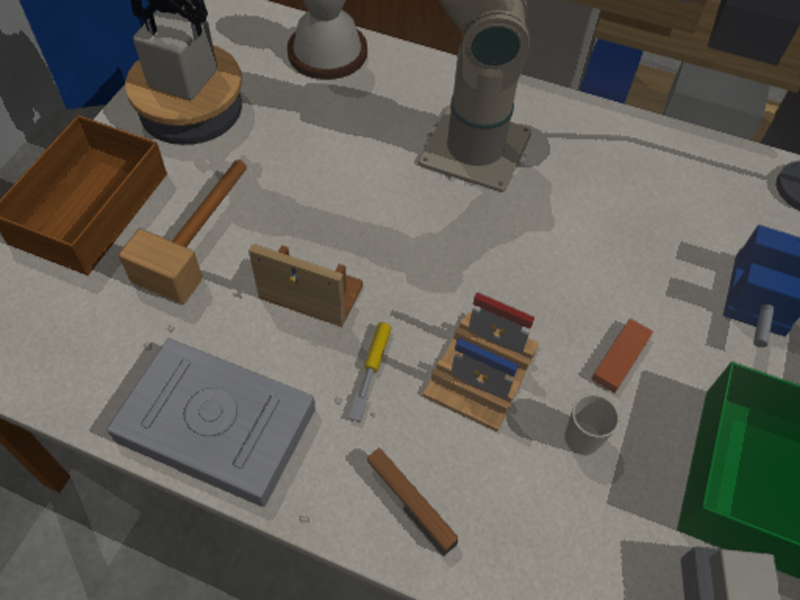

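View pics/side0.png

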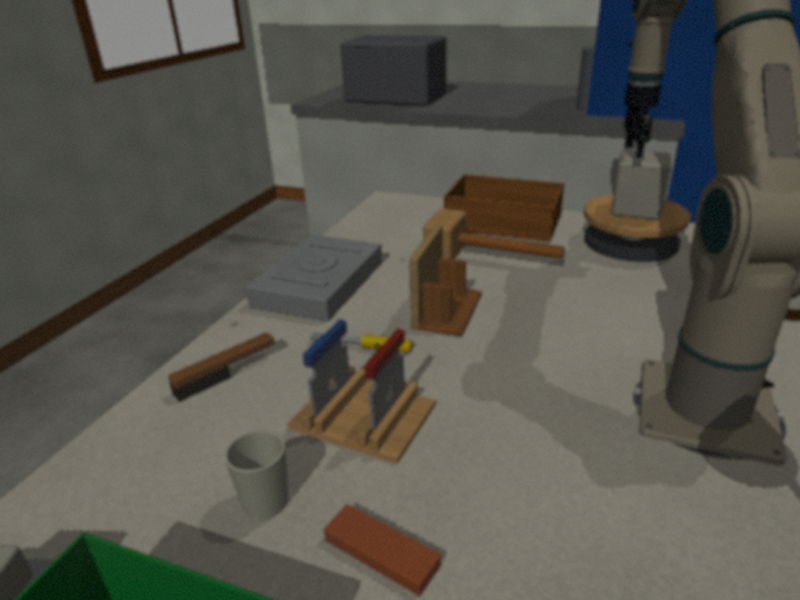

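The scene view shows the board at about (300,285) with its screw head at (292,278). The blue bar is at (487,357), the red bar behind it at (503,310). The side view has the blue bar at (326,343) and the board edge-on at (430,275). Next I'll fit the bar and board poses from both views.

```bash
cat > h.py <<'E'
import numpy as np, cv2
from scipy.spatial.transform import Rotation as R
from scipy.optimize import minimize, least_squares
np.set_printoptions(precision=2,suppress=True)
def proj(P,i):
    T=i["pose"]; f=192/np.tan(np.radians(i["fovy"])/2)
    c=(np.atleast_2d(P)-T[:3,3])@T[:3,:3]
    return np.c_[i["cx"]+f*c[:,0]/-c[:,2], i["cy"]-f*c[:,1]/-c[:,2]]
def ray(uv,i):
    T=i["pose"]; f=192/np.tan(np.radians(i["fovy"])/2)
    d=T[:3,:3]@np.array([(uv[0]-i["cx"])/f,-(uv[1]-i["cy"])/f,-1.]); return T[:3,3],d/np.linalg.norm(d)
def tri(obs):  # list of (uv,info)
    A=np.zeros((3,3));b=np.zeros(3)
    for uv,i in obs:
        o,d=ray(uv,i);M=np.eye(3)-np.outer(d,d);A+=M;b+=M@o
    return np.linalg.solve(A,b)
def atz(uv,i,z):
    o,d=ray(uv,i);return o+d*(z-o[2])/d[2]
def box(cx,cy,cz):  # ranges
    return np.array([[x,y,z] for x in cx for y in cy for z in cz],float)
def mask_of(P,i,S=4):
    h=cv2.convexHull((proj(P,i)*S+S/2-.5).astype(np.float32).reshape(-1,1,2))
    m=np.zeros((384*S,512*S),np.uint8);cv2.fillConvexPoly(m,np.round(h).astype(int),255)
    return cv2.resize(m,(512,384),interpolation=cv2.INTER_AREA)/255.
def fit(model,p0,views,step): # views: (mask,info)
    def cost(p): 
        s=0
        for m,i in views:
            q=mask_of(model(p),i); s+=1-np.minimum(m,q).sum()/np.maximum(m,q).sum()
        return s
    st=np.array(step,float);n=len(p0)
    sim=np.vstack([p0]+[np.array(p0)+st*e for e in np.eye(n)])
    r=minimize(cost,p0,method="Nelder-Mead",options=dict(initial_simplex=sim,xatol=.01,fatol=1e-4,maxiter=600))
    return r.x,r.fun
BAR=box((-7,7),(-55,55),(-12,12))
def place(p,pts): # x y z yaw(deg)
    return pts@R.from_euler("z",p[3],degrees=True).as_matrix().T+np.array(p[:3])
def hue(im,lo,hi,smin=90,vmin=30):
    h=cv2.cvtColor(im,cv2.COLOR_RGB2HSV);return (h[...,0]>=lo)&(h[...,0]<=hi)&(h[...,1]>=smin)&(h[...,2]>=vmin)
E
python3 - <<'E'
from h import *
from workcell import *
I={c:camera_info(c) for c in("scene","side")}
im={c:camera(c) for c in I}
V=[];W=[]
for c,(x0,x1,y0,y1) in dict(scene=(280,340,210,262),side=(186,230,198,272)).items():
    m=np.zeros((384,512));k=hue(im[c],105,130,110);m[y0:y1,x0:x1]=k[y0:y1,x0:x1];V.append((m,I[c]));print(c,m.sum())
for c,(x0,x1,y0,y1) in dict(scene=(295,350,182,228),side=(228,265,205,280)).items():
    k=hue(im[c],0,6,120)|hue(im[c],172,180,120);m=np.zeros((384,512));m[y0:y1,x0:x1]=k[y0:y1,x0:x1];W.append((m,I[c]));print(c,m.sum())
c0=tri([((311,227),I["scene"]),((208.5,220),I["side"])]);print("bar tri",c0)
for V_,off in((V,0),(W,-100)):
    print(min((fit(lambda p:place(p,BAR),[c0[0]+off,c0[1],c0[2],y],V_,[15,15,8,10]) for y in(-30,0,30)),key=lambda t:t[1]))
# board corners from the scene (512-scale)
k=.64
for n,uv in dict(TL=(250,247),TR=(343,268)).items(): print(n,atz(np.array(uv)*k,I["scene"],162))
for n,uv in dict(BL=(258,293),BR=(343,323)).items(): print(n,atz(np.array(uv)*k,I["scene"],0))
for n,uv in dict(near=(415,245),far=(441,228)).items(): print("side",n,atz(np.array(uv)*k,I["side"],162))
print("wrist",camera_info("wrist"))
a=cv2.resize(im["scene"][145:275,150:350],None,fx=4,fy=4,interpolation=cv2.INTER_CUBIC)
cv2.imwrite("pics/z1.png",a[:,:,::-1])
E
```

```text
scene 198.0
side 203.0
scene 202.0
side 260.0
bar tri [584.05 210.98 141.56]
(array([585.46, 211.32, 144.88,  -1.5 ]), np.float64(0.9816921295024666))
(array([486.97, 208.34, 145.93,  -2.11]), np.float64(0.7859457103664249))
TL [ 553.11 -256.8   162.  ]
TR [527.78 -82.46 162.  ]
BL [ 549.7  -264.41    0.  ]
BR [545.43 -79.74   0.  ]
side near [ 562.64 -132.54  162.  ]
side far [ 539.41 -230.47  162.  ]
wrist {'fovy': 58.411791246094836, 'cx': 253.0393788937154, 'cy': 189.1989648144958, 'pose': array([[   0.28,    0.91,    0.31,  260.4 ],
       [  -0.96,    0.26,    0.09, -602.01],
       [   0.  ,   -0.32,    0.95,  374.76],
       [   0.  ,    0.  ,    0.  ,    1.  ]])}
```

View pics/z1.png

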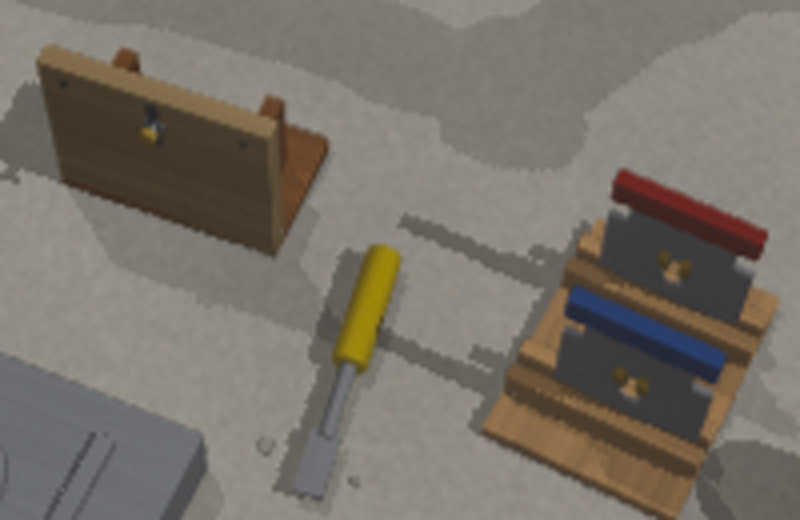

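The crop shows the board with its brass head at crop (150,132), sitting in an upright slot. The blue bar is intact at (645,332), and the rack is roughly aligned with the world axes. I'll move to a viewing pose in front of the board with the wrist camera.

```bash
python3 -m handwheel '{"series":[0.03,-0.02,-0.02,0,0,0,1, 0.042,-0.0255,-0.01,0,0,0,1, 0.042,-0.0255,0,0,0,0,1, 0.042,-0.0255,0,0,0,0,1, 0.042,-0.0255,0,0,0,0,1, 0.042,-0.0255,0,0,0,0,1, 0.042,-0.0255,0,0,0,0,1, 0.042,-0.0255,0,0,0,0,1]}'
python3 -m handwheel '{"series":[0.042,-0.0255,0,0,0,0,1, 0.042,-0.0255,0,0,0,0,1, 0.042,-0.0255,0,0,0,0.1,1, 0.042,-0.0255,0,0,0,0.1,1, 0.04,-0.02,0,0,0,0.08,1, 0,0,0,0,0,0,1, 0,0,0,0,0,0,1]}'
```

```text
clock: 2.0
tcp_pos: [437.5, -342.9, 261.6]
ee_rot: [0.99, 0.14, 0.0, 0.0]
contact_force: [0.6, -1.5, -0.5]
grip_width: 85.8
gripper_force: 0.0
clock: 2.88
tcp_pos: [610.7, -180.4, 261.0]
ee_rot: [1.0, 0.0, -0.001, 0.0]
contact_force: [-0.5, 0.3, -0.5]
grip_width: 85.6
gripper_force: 0.0
```

```bash
python3 - <<'E'
from h import *
from workcell import *
import pickle
i=camera_info("wrist");im=camera("wrist");pickle.dump((i,im),open("w1.pkl","wb"))
for l in("board","stud"):
    for o in outline_of(l,"wrist")[:2]:print(l,o["conf"],o["position"])
cv2.imwrite("pics/w1.png",cv2.resize(im[:,:,::-1],(800,600),interpolation=cv2.INTER_CUBIC))
E
```

```text
board 0.65 [241.2, 237.1]
stud 0.73 [239.4, 224.0]
```

View pics/w1.png

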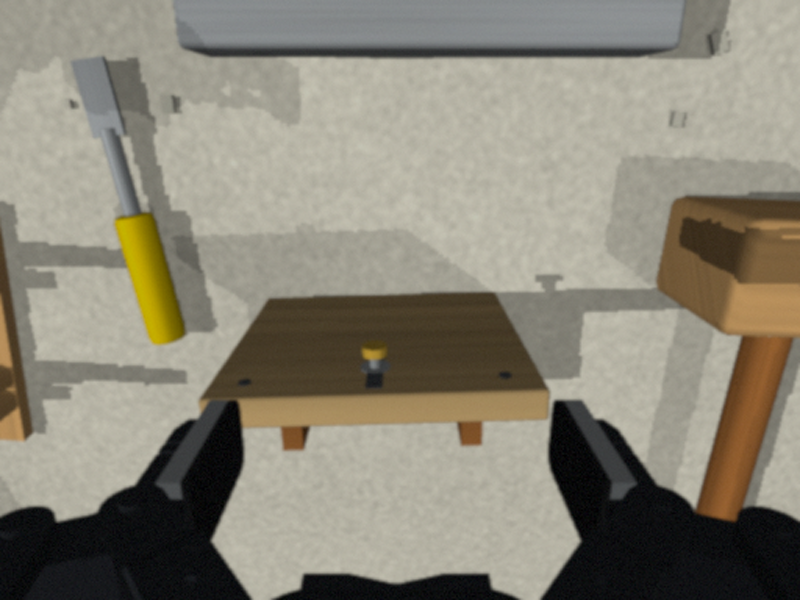

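The wrist view shows the board's front face: bottom corners (268,299) and (496,293), top corners (202,401) and (548,390). The brass head is at (374,352). I'll fit the board pose and the screw height from these.

```bash
python3 - <<'E'
from h import *
from workcell import *
import pickle
i,im=pickle.load(open("w1.pkl","rb"))
g=cv2.cvtColor(im,cv2.COLOR_RGB2GRAY)
uv=np.array([(268,299),(496,293),(202,401),(548,390),(548,417)],float); uv=(uv+.5)*.64-.5
# image left = world +y
M=np.array([[0,90,0],[0,-90,0],[0,90,162],[0,-90,162],[-18,-90,162]],float)
r=least_squares(lambda p:(proj(place([p[0],p[1],0,p[2]],M),i)-uv).ravel(),[555,-170,0],loss="soft_l1")
print("board x y yaw",r.x,"\n",(proj(place([r.x[0],r.x[1],0,r.x[2]],M),i)-uv))
r2=least_squares(lambda p:(proj(place([p[0],p[1],p[3],p[2]],M),i)-uv).ravel(),[555,-170,0,0]);print("with z",r2.x,r2.cost)
m=hue(im,12,32,150,60);k=np.zeros_like(m);k[214:236,224:254]=m[214:236,224:254];ys,xs=np.where(k);print("head",k.sum(),xs.min(),xs.max(),ys.min(),ys.max(),xs.mean(),ys.mean())
a=np.linspace(0,2*np.pi,40)
cyl=np.array([[x,7*np.cos(t),7*np.sin(t)] for x in(8,13.5) for t in a])
bx,by,yw=r.x
f,c=fit(lambda p:place([bx,by,0,yw],cyl+[0,p[0],p[1]]),[0,140],[(k.astype(float),i)],[4,6]);print("screw y,z",f,c)
print("hull",proj(place([bx,by,0,yw],cyl+[0,f[0],f[1]]),i).min(0),proj(place([bx,by,0,yw],cyl+[0,f[0],f[1]]),i).max(0))
# scene check
s=camera_info("scene")
u=proj(place([bx,by,0,yw],M),s);print("scene 4x crop px",(u-[150,145])*4, (proj(place([bx,by,0,yw],[[10.75,f[0],f[1]]]),s)-[150,145])*4)
E
```

```text
board x y yaw [ 558.23 -169.92    2.26] 
 [[ 0.18 -0.45]
 [-0.98 -1.79]
 [-2.85  0.43]
 [ 1.7  -0.18]
 [ 0.46  2.33]]
with z [ 556.29 -170.38    2.3    -4.15] 4.598268994698394
head 176 231 247 218 229 239.2784090909091 223.4659090909091
screw y,z [  0.18 129.03] 0.09265081960340404
hull [231.29 217.4 ] [247.54 229.81]
scene 4x crop px [[272.68 256.35]
 [ 58.31 183.96]
 [265.04 136.43]
 [ 30.33  59.93]
 [ 41.63  40.99]] [[144.17 136.11]]
```

The board face is at about x=558, y=-170, yaw 2.3°, with the screw about 129 mm high. To cancel calibration bias, I'll look at the screw and then the bar from the same hand orientation.

```bash
python3 -m handwheel '{"series":[0,0,0,0,0,-0.179,1, 0,0,0,0,0,-0.179,1, 0,0,0,0,0,-0.179,1, 0,0,0,0,0,-0.179,1, 0,0,0,0,0,-0.179,1, 0,0,0,0,0,-0.179,1, 0,0,0,0,0,-0.179,1, 0,0,0,0,0,-0.179,1]}'
python3 -m handwheel '{"series":[0,0,0,0,0,-0.179,1, 0.008,-0.044,0.016,0,0,0,1, 0,0,0,0,0,0,1, 0,0,0,0,0,0,1]}'
python3 - <<'E'
from h import *
from workcell import *
import pickle
i=camera_info("wrist");im=camera("wrist");pickle.dump((i,im),open("w2.pkl","wb"))
for l in("board","stud"):
    for o in outline_of(l,"wrist")[:2]:print(l,o["conf"],o["position"])
cv2.imwrite("pics/w2.png",cv2.resize(im[:,:,::-1],(800,600),interpolation=cv2.INTER_CUBIC))
E
```

```text
clock: 4.03
tcp_pos: [610.5, -181.2, 261.6]
ee_rot: [0.753, 0.658, -0.0, 0.0]
contact_force: [-0.6, -0.1, 0.1]
grip_width: 85.1
gripper_force: 0.0
clock: 4.53
tcp_pos: [567.2, -174.8, 246.0]
ee_rot: [0.693, 0.721, 0.0, 0.001]
contact_force: [1.3, 0.2, 0.5]
grip_width: 85.3
gripper_force: 0.0
board 0.61 [200.3, 149.7]
stud 0.63 [253.7, 176.3]
```

View pics/w2.png

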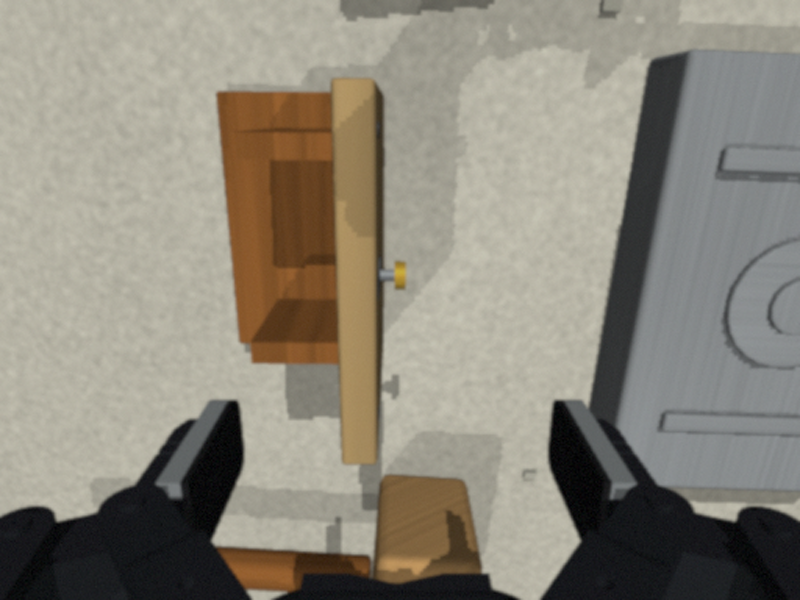

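Wrist view 2: the board's top edge runs (376,80) to (376,462) at the front face, and the brass head is at (400,275). Now the same view over the blue bar.

```bash
python3 -m handwheel '{"series":[0.03,0.004,-0.004,0,0,0,1, 0.051,0.004,0,0,0,0,1, 0.051,0.004,0,0,0,0,1, 0.051,0.004,0,0,0,0,1, 0.051,0.004,0,0,0,0,1, 0.051,0.004,0,0,0,0,1, 0.051,0.004,0,0,0,0,1, 0.049,0.004,0,0,0,0.066,1]}'
python3 -m handwheel '{"series":[0,0,0,0,0,0,1, 0,0,0,0,0,0,1]}'
python3 - <<'E'
from h import *
from workcell import *
import pickle
i=camera_info("wrist");im=camera("wrist");pickle.dump((i,im),open("w3.pkl","wb"))
for l in("bar","template"):
    for o in outline_of(l,"wrist")[:2]:print(l,o["conf"],o["position"])
cv2.imwrite("pics/w3.png",cv2.resize(im[:,:,::-1],(800,600),interpolation=cv2.INTER_CUBIC))
# board from w2
j,b=pickle.load(open("w2.pkl","rb"))
uv=(np.array([(376,80),(376,462),(332,80),(342,462)],float)+.5)*.64-.5
M=np.array([[0,90,162],[0,-90,162],[-18,90,162],[-18,-90,162]],float)
r=least_squares(lambda p:(proj(place([p[0],p[1],p[3],p[2]],M),j)-uv).ravel(),[558,-170,2,0]);bx,by,yw,bz=r.x
print("board",r.x,r.fun)
m=hue(b,12,32,150,60);k=np.zeros_like(m);k[160:190,249:266]=m[160:190,249:266]
a=np.linspace(0,2*np.pi,40);cyl=np.array([[x,7*np.cos(t),7*np.sin(t)] for x in(8,13.5) for t in a])
for z in(125,129,133):
    f,c=fit(lambda p:place([bx,by,bz,yw],cyl+[p[0],p[1],z]),[0,0],[(k.astype(float),j)],[4,6]);print("head z",z,"dx,y",f,c,place([bx,by,bz,yw],[[f[0],f[1],z]]))
E
```

```text
clock: 5.68
tcp_pos: [584.0, 214.6, 249.7]
ee_rot: [0.716, 0.698, 0.001, 0.0]
contact_force: [1.7, -0.8, 0.0]
grip_width: 85.4
gripper_force: 0.0
clock: 5.92
tcp_pos: [583.8, 212.1, 249.3]
ee_rot: [0.716, 0.698, -0.0, 0.0]
contact_force: [0.1, 0.5, 0.3]
grip_width: 85.4
gripper_force: 0.0
bar 0.64 [258.7, 187.6]
template 0.56 [259.7, 184.2]
board [ 559.54 -170.36    1.71   -3.26] [ 0.33  0.21  0.49  0.05 -0.36 -0.13 -0.46 -0.15]
head z 125 dx,y [ 0.02 -1.6 ] 0.2970086824260093 [[ 559.61 -171.96  121.74]]
head z 129 dx,y [-0.71 -0.32] 0.31756195167000145 [[ 558.84 -170.7   125.74]]
head z 133 dx,y [-0.14 -0.21] 0.3354247973581507 [[ 559.41 -170.57  129.74]]
```

View pics/w3.png

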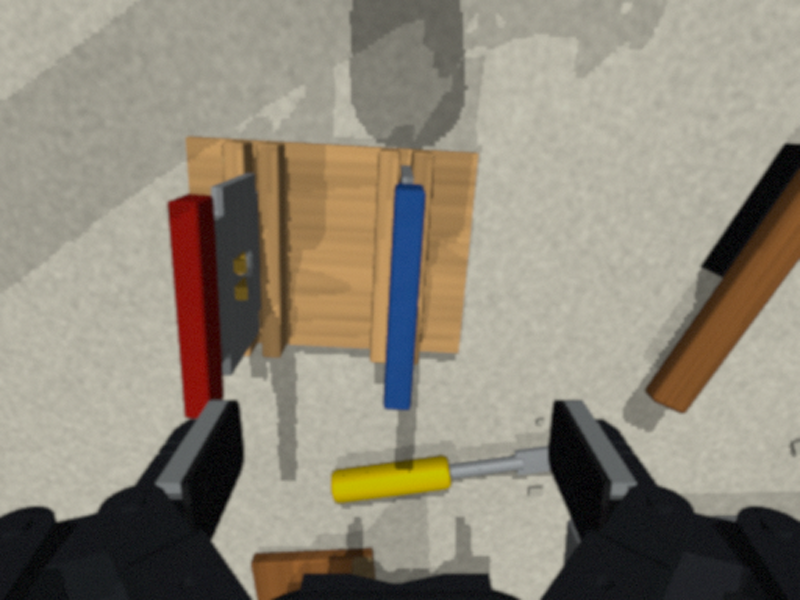

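Wrist view 3 shows the blue bar whole, from (410,186) to (397,408). It is turned about 2° relative to the hand, and the open fingers straddle it. I'll fit it next.

```bash
python3 - <<'E'
from h import *
import pickle
from workcell import *
i,im=pickle.load(open("w3.pkl","rb"))
m=hue(im,100,130,100,30);k=np.zeros((384,512));k[112:268,240:280]=m[112:268,240:280]
ys,xs=np.where(k>0);print("blue",k.sum(),xs.min(),xs.max(),ys.min(),ys.max())
for z in(None,144,140.5):
    if z is None: print(fit(lambda p:place(p,BAR),[584,211,144,-3],[(k,i)],[5,5,5,4]))
    else: print(z,fit(lambda p:place([p[0],p[1],z,p[2]],BAR),[584,211,-3],[(k,i)],[5,5,4]))
# lean free (roll about template y), pivot at foot z=12
def lean(p,z0=8.7):
    A=R.from_euler("zy",[p[2],p[3]],degrees=True).as_matrix()
    return (BAR+[0,0,132])@A.T+[p[0],p[1],z0]
print("lean",fit(lean,[584,211,-3,0],[(k,i)],[5,5,4,4]))
# screw height from w1 with board z-bias
j,b=pickle.load(open("w1.pkl","rb"))
mm=hue(b,12,32,150,60);q=np.zeros((384,512));q[214:236,224:254]=mm[214:236,224:254]
a=np.linspace(0,2*np.pi,40);cyl=np.array([[x,7*np.cos(t),7*np.sin(t)] for x in(8,13.5) for t in a])
for bx,by,yw,bz in((556.29,-170.38,2.3,-4.15),(559,-170.4,1.9,-3.3)):
    print("screw",fit(lambda p:place([bx,by,bz,yw],cyl+[0,p[0],p[1]]),[0,135],[(q,j)],[4,6]))
# head in w2
j,b=pickle.load(open("w2.pkl","rb"))
mm=hue(b,12,32,150,60)[150:200,240:275];ys,xs=np.where(mm);print("w2 head",mm.sum(),xs.min()+240,xs.max()+240,ys.min()+150,ys.max()+150)
print("q",observe()["q"])
E
```

```text
blue 2488.0 246 271 117 261
(array([588.24, 209.32, 144.6 ,  -3.78]), np.float64(0.12957522466655402))
144 (array([587.82, 208.  ,  -3.97]), np.float64(0.11968098026669183))
140.5 (array([587.93, 206.8 ,  -3.99]), np.float64(0.0972317378020553))
lean (array([589.34, 211.08,  -3.98,  -0.46]), np.float64(0.15111742288847219))
screw (array([  0.94, 128.78]), np.float64(0.08634610877947968))
screw (array([  0.88, 133.76]), np.float64(0.09365735521316121))
w2 head 87 253 258 168 183
q [-0.17  0.59 -0.36  1.58  0.23  1.02 -0.63]
```

```bash
python3 - <<'E'
from h import *
import pickle
s=lambda u:(np.array(u,float)+.5)*.64-.5
i,im=pickle.load(open("w3.pkl","rb"))
m=hue(im,100,130,100,30)[112:268,240:280]
for r in range(0,156,4):
    x=np.where(m[r])[0]
    if len(x): print(112+r,240+x.min(),240+x.max(),end="; ")
print()
for b in(0,-3.3):
    T=atz(s((410,185)),i,132+b);B=atz(s((397,409)),i,156+b);print("bar ends",T,B,"len",np.linalg.norm((T-B)[:2]),"mid",(T+B)/2,"yaw",np.degrees(np.arctan2(-(T-B)[0],(T-B)[1])))
    Tt=atz(s((410,188)),i,156+b);print("if top edge 188",Tt)
j,_=pickle.load(open("w2.pkl","rb"))
for b in(0,-3.3):
    print("head",atz((255.5,175.5),j,131+b),"board ends",atz(s((376,80)),j,162+b),atz(s((376,462)),j,162+b))
print(i["pose"][:3,3],j["pose"][:3,3])
E
```

```text
120 254 269; 124 253 271; 128 253 271; 132 253 270; 136 253 270; 140 252 270; 144 252 269; 148 252 269; 152 252 269; 156 252 268; 160 251 268; 164 251 268; 168 251 268; 172 251 267; 176 251 267; 180 250 267; 184 250 266; 188 250 266; 192 250 266; 196 249 266; 200 249 266; 204 249 265; 208 249 265; 212 249 265; 216 248 264; 220 248 264; 224 248 264; 228 248 264; 232 247 263; 236 247 263; 240 247 263; 244 246 263; 248 247 262; 252 246 262; 256 246 262; 260 247 261; 
bar ends [592.81 261.73 132.  ] [584.1  154.01 156.  ] len 108.07303827120994 mid [588.45 207.87 144.  ] yaw -4.62219480362336
if top edge 188 [592.23 263.44 156.  ]
bar ends [592.89 261.32 128.7 ] [584.06 152.05 152.7 ] len 109.62124491954596 mid [588.47 206.69 140.7 ] yaw -4.616390506599064
if top edge 188 [592.31 263.01 152.7 ]
head [ 570.05 -168.97  131.  ] board ends [556.76 -80.46 162.  ] [ 561.87 -257.92  162.  ]
head [ 570.12 -169.94  127.7 ] board ends [556.64 -80.28 158.7 ] [ 561.83 -260.32  158.7 ]
[586.77 294.28 392.63] [564.83 -92.63 389.4 ]
```

Using the same -3.3 mm height bias in both views, the bar length (109.6) and board width (180.1) both come out right. The bar centre is (588.5, 206.7), yaw about -4.4°, and the screw is (570, -170), yaw 1.65°. Now descending and gripping.

```bash
python3 -m handwheel '{"series":[-0.0053,0.0048,0,0,0,0.05,1, 0,0,0.04,0,0,0,1, 0,0,0.04,0,0,0,1, 0,0,0.03,0,0,0,1, 0,0,0.014,0,0,0,1, 0,0,0,0,0,0,1]}' 70
python3 -m handwheel '{"series":[0,0,0,0,0,0,0.3, 0,0,0,0,0,0,0, 0,0,0,0,0,0,0, 0,0,0,0,0,0,0, 0,0,0,0,0,0,0, 0,0,0,0,0,0,0]}'
```

```text
clock: 6.82
tcp_pos: [588.0, 206.2, 124.9]
ee_rot: [0.734, 0.68, -0.001, -0.0]
contact_force: [0.3, 0.9, 0.3]
grip_width: 85.3
gripper_force: 0.0
clock: 7.58
tcp_pos: [588.2, 207.1, 125.9]
ee_rot: [0.733, 0.68, 0.0, 0.0]
contact_force: [0.2, -0.8, 5.4]
grip_width: 12.8
gripper_force: 69.4
```

```bash
python3 -m handwheel '{"series":[0,0,-0.006,0,0,0,0, 0,0,-0.01,0,0,0,0, 0,0,-0.012,0,0,0,0, 0,0,-0.012,0,0,0,0, 0,0,-0.015,0,0,0,0, 0,0,-0.015,0,0,0,0, 0,0,-0.015,0,0,0,0, 0,0,0,0,0,0,0]}'
python3 - <<'E'
from h import *
from workcell import *
import pickle
s=observe();print(s["tcp_pos"],s["contact_force"],s["ft_torque"],s["grip_width"])
i=camera_info("wrist");im=camera("wrist");pickle.dump((i,im),open("w4.pkl","wb"))
m=hue(im,100,130,100,30);
for r in range(100,340,6):
    x=np.where(m[r,200:310])[0]
    if len(x): print(r,200+x.min(),200+x.max(),end="; ")
cv2.imwrite("pics/w4.png",cv2.resize(im[:,:,::-1],(800,600),interpolation=cv2.INTER_CUBIC))
E
```

```text
clock: 8.57
tcp_pos: [588.8, 207.4, 212.1]
ee_rot: [0.733, 0.68, 0.001, 0.001]
contact_force: [-1.3, 0.1, -3.7]
grip_width: 13.1
gripper_force: 68.3
[588.81 207.43 212.06] [-1.3   0.07 -3.71] [-0.02  0.03 -0.02] 13.109181865963693
148 237 269; 154 236 271; 160 234 272; 166 234 272; 172 235 272; 178 235 272; 184 235 271; 190 235 271; 196 235 271; 202 235 271; 208 235 271; 214 235 271; 220 235 271; 226 235 271; 232 236 270; 238 236 271; 244 235 271; 250 235 271; 256 235 271; 262 235 271; 268 234 272; 274 235 271; 280 235 271; 286 236 270; 292 236 270; 298 236 270; 304 236 270; 310 236 270; 316 236 270; 322 236 270; 328 236 270; 334 237 269;
```

View pics/w4.png

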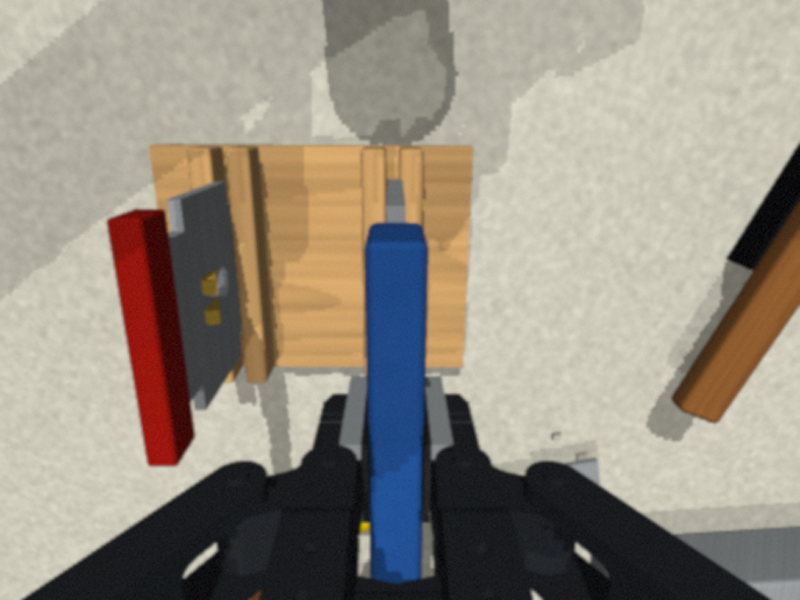

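Wrist view 4: the blue bar is held square in the pads. Its +y end shows at rows 224 to 246, and the red template is untouched. I'll check where along the bar the hand holds it, then work out the move to the board.

```bash
python3 - <<'E'
from h import *
from workcell import *
import pickle
i,im=pickle.load(open("w4.pkl","rb"));s=lambda u:(np.array(u,float)+.5)*.64-.5
for b in(0,-1.5,-3.3):
    print(b,atz(s((396,224)),i,219+b),atz(s((396,246)),i,243+b))
o=observe();t=o["tcp_pos"];Rm=R.from_quat(o["ee_rot"]).as_matrix();ax=Rm[:,0];print("hand yaw",np.degrees(np.arctan2(ax[1],ax[0]))-90,t, Rm)
E
```

```text
0 [594.09 262.57 219.  ] [594.02 262.47 243.  ]
-1.5 [594.07 262.27 217.5 ] [594.   262.12 241.5 ]
-3.3 [594.05 261.92 215.7 ] [593.97 261.69 239.7 ]
hand yaw -4.303503537142674 [588.19 207.07 211.01] [[ 0.08  1.    0.  ]
 [ 1.   -0.08  0.  ]
 [ 0.    0.   -1.  ]]
```

```bash
python3 -m handwheel '{"series":[-0.024,0.006,0,0,0,0,0, -0.045,0.006,0,0,0,0,0, -0.05,0.006,0.002,0,0,0,0, -0.055,0.006,0.002,0,0,0,0, -0.055,0.006,0.002,0,0,0,0, -0.055,0.006,0.002,0,0,0,0, -0.05,0.004,0.002,0,0,0,0, -0.04,0,0.001,0,0,0,0]}'
python3 -m handwheel '{"series":[0,0,0,0,0,-0.052,0, 0,0,0,0,0,-0.052,0, 0,0,0,0,0,0,0, 0,0,0,0,0,0,0]}'
python3 - <<'E'
from workcell import *
from h import *
P=[]
for n in range(8):
    o=observe();ax=R.from_quat(o["ee_rot"]).as_matrix()[:,0];P.append([*o["tcp_pos"],np.degrees(np.arctan2(ax[1],ax[0]))-90,*o["contact_force"]])
    camera("wrist")
P=np.array(P);print(P.mean(0),P.std(0))
E
```

```text
clock: 9.62
tcp_pos: [598.9, -171.8, 198.2]
ee_rot: [0.734, 0.679, -0.001, -0.0]
contact_force: [0.6, 0.3, -2.5]
grip_width: 13.0
gripper_force: 68.3
clock: 10.12
tcp_pos: [599.5, -168.9, 198.9]
ee_rot: [0.697, 0.717, -0.0, -0.0]
contact_force: [0.3, -0.1, -1.9]
grip_width: 13.3
gripper_force: 68.3
[ 599.69 -168.88  199.2     1.65   -0.11    0.21   -2.22] [0.1  0.03 0.16 0.01 0.42 0.35 0.27]
```

```bash
python3 -m handwheel '{"series":[0,-0.01,0,0,0,0,0, 0,-0.01,0,0,0,0,0, 0,0,0,0,0,0,0]}'
python3 -m handwheel '{"series":[0,-0.001,0,0,0,0,0, 0,-0.001,0,0,0,0,0, 0,-0.001,0,0,0,0,0, 0,0,0,0,0,0,0]}'
python3 -m handwheel '{"series":[0,-0.001,0,0,0,0,0, 0,-0.001,0,0,0,0,0, 0,0,0,0,0,0,0]}'
```

```text
clock: 10.9
tcp_pos: [578.4, -170.0, 199.4]
ee_rot: [0.697, 0.717, -0.001, -0.0]
contact_force: [-0.1, 0.2, -3.0]
grip_width: 12.7
gripper_force: 68.4
clock: 11.4
tcp_pos: [576.8, -169.7, 199.3]
ee_rot: [0.697, 0.717, -0.0, -0.0]
contact_force: [-0.9, -0.6, -2.1]
grip_width: 12.7
gripper_force: 68.4
clock: 11.78
tcp_pos: [575.1, -169.7, 199.4]
ee_rot: [0.697, 0.717, 0.0, 0.0]
contact_force: [1.2, -0.2, -2.6]
grip_width: 13.0
gripper_force: 68.3
```

```bash
python3 -m handwheel '{"series":[0,-0.001,0,0,0,0,0, 0,0,0,0,0,0,0]}'
python3 -m handwheel '{"series":[0,-0.001,0,0,0,0,0, 0,0,0,0,0,0,0]}'
python3 -m handwheel '{"series":[0,-0.001,0,0,0,0,0, 0,0,0,0,0,0,0]}'
```

```text
clock: 12.02
tcp_pos: [574.6, -169.7, 199.5]
ee_rot: [0.697, 0.717, 0.001, 0.001]
contact_force: [3.1, 0.0, -3.6]
grip_width: 12.8
gripper_force: 68.2
clock: 12.28
tcp_pos: [574.0, -169.7, 199.6]
ee_rot: [0.697, 0.717, 0.001, 0.001]
contact_force: [5.6, 0.6, -5.1]
grip_width: 12.8
gripper_force: 68.1
clock: 12.52
tcp_pos: [573.6, -169.7, 199.7]
ee_rot: [0.697, 0.717, 0.001, 0.001]
contact_force: [6.7, -0.9, -5.6]
grip_width: 13.1
gripper_force: 68.2
```

The template's back met the screw head at x≈575, as expected. I'll keep a light press and slide down, feeling for the drop.

```bash
for i in 1 ; do python3 -m handwheel '{"series":[0,0,0.001,0,0,0,0, 0,0,0,0,0,0,0]}'; done | egrep 'tcp|force'
python3 -m handwheel '{"series":[0,0,0.001,0,0,0,0, 0,0,0,0,0,0,0]}'| egrep 'tcp|contact'
python3 -m handwheel '{"series":[0,0,0.001,0,0,0,0, 0,0,0,0,0,0,0]}'| egrep 'tcp|contact'
python3 -m handwheel '{"series":[0,0,0.001,0,0,0,0, 0,0,0,0,0,0,0]}'| egrep 'tcp|contact'
```

```text
tcp_pos: [573.7, -169.7, 199.3]
contact_force: [5.4, 0.1, -2.3]
gripper_force: 69.0
tcp_pos: [569.5, -170.0, 196.7]
contact_force: [-0.0, 0.4, -3.0]
tcp_pos: [570.9, -169.9, 195.9]
contact_force: [-0.5, -0.8, -2.7]
tcp_pos: [571.6, -169.8, 195.2]
contact_force: [-0.0, -0.0, -2.2]
```

The press force dropped to zero: the head is in the opening, near TCP z 195–197. Pushing in to the face gently.

```bash
python3 -m handwheel '{"series":[0,-0.0015,0,0,0,0,0, 0,-0.0015,0,0,0,0,0, 0,0,0,0,0,0,0]}'| egrep 'tcp|contact'
python3 -m handwheel '{"series":[0,-0.0015,0,0,0,0,0, 0,-0.0015,0,0,0,0,0, 0,0,0,0,0,0,0]}'| egrep 'tcp|contact'
python3 -m handwheel '{"series":[0,-0.0015,0,0,0,0,0, 0,0,0,0,0,0,0]}'| egrep 'tcp|contact'
```

```text
tcp_pos: [568.6, -170.0, 195.4]
contact_force: [0.1, -0.2, -2.3]
tcp_pos: [565.6, -170.0, 195.3]
contact_force: [0.6, 0.5, -1.4]
tcp_pos: [564.1, -170.0, 195.3]
contact_force: [-0.1, 0.3, -1.7]
```

```bash
python3 -m handwheel '{"series":[0,-0.001,0,0,0,0,0, 0,-0.0005,0,0,0,0,0, 0,0,0,0,0,0,0]}'| egrep 'tcp|contact'
python3 -m handwheel '{"series":[0,-0.001,0,0,0,0,0, 0,0,0,0,0,0,0]}'| egrep 'tcp|contact'
python3 -m handwheel '{"series":[0,-0.001,0,0,0,0,0, 0,0,0,0,0,0,0]}'| egrep 'tcp|contact'
```

```text
tcp_pos: [562.7, -170.1, 195.3]
contact_force: [-0.1, -0.4, -1.7]
tcp_pos: [561.9, -170.1, 195.4]
contact_force: [-0.4, 0.4, -1.7]
tcp_pos: [561.6, -170.1, 195.5]
contact_force: [3.2, -0.5, -4.4]
```

Flush at x≈561.6. Now drawing down in small steps.

```bash
python3 -m handwheel '{"series":[0,0,0.002,0,0,0,0, 0,0,0.002,0,0,0,0, 0,0,0,0,0,0,0]}'| egrep 'tcp|contact'
python3 -m handwheel '{"series":[0,0,0.002,0,0,0,0, 0,0,0.002,0,0,0,0, 0,0,0,0,0,0,0]}'| egrep 'tcp|contact'
python3 -m handwheel '{"series":[0,0,0.002,0,0,0,0, 0,0,0.001,0,0,0,0, 0,0,0,0,0,0,0]}'| egrep 'tcp|contact'
```

```text
tcp_pos: [561.5, -170.1, 191.5]
contact_force: [3.5, 0.0, -1.8]
tcp_pos: [561.5, -170.1, 187.4]
contact_force: [4.4, 0.3, -1.4]
tcp_pos: [561.5, -170.1, 184.5]
contact_force: [6.0, 0.1, 0.4]
```

```bash
python3 -m handwheel '{"series":[0,0,0.0015,0,0,0,0, 0,0,0.0015,0,0,0,0, 0,0,0,0,0,0,0]}'| egrep 'tcp|contact'
python3 -m handwheel '{"series":[0,0,0.0015,0,0,0,0, 0,0,0.0015,0,0,0,0, 0,0,0,0,0,0,0]}'| egrep 'tcp|contact'
python3 -m handwheel '{"series":[0,0,0.0015,0,0,0,0, 0,0,0,0,0,0,0]}'| egrep 'tcp|contact'
```

```text
tcp_pos: [561.5, -170.2, 182.1]
contact_force: [3.9, 0.4, 4.7]
tcp_pos: [561.6, -170.3, 179.8]
contact_force: [2.7, 0.3, 9.6]
tcp_pos: [561.5, -170.4, 178.4]
contact_force: [2.0, 0.3, 9.9]
```

```bash
python3 -m handwheel '{"series":[0,0,0.001,0,0,0,0, 0,0,0.001,0,0,0,0, 0,0,0,0,0,0,0]}'| egrep 'tcp|contact'
python3 -m handwheel '{"series":[0,0,0.001,0,0,0,0, 0,0,0.001,0,0,0,0, 0,0,0,0,0,0,0]}'| egrep 'tcp|contact'
python3 -m handwheel '{"series":[0,0,0.001,0,0,0,0, 0,0,0,0,0,0,0]}'| egrep 'tcp|contact'
```

```text
tcp_pos: [561.6, -170.4, 176.4]
contact_force: [3.5, 0.3, 10.6]
tcp_pos: [561.5, -170.4, 174.8]
contact_force: [2.2, 1.0, 12.7]
tcp_pos: [561.5, -170.4, 173.9]
contact_force: [2.4, -0.3, 13.8]
```

```bash
python3 -m handwheel '{"series":[0,0,0.001,0,0,0,0, 0,0,0,0,0,0,0]}'| egrep 'tcp|contact'
python3 -m handwheel '{"series":[0,0,0.001,0,0,0,0, 0,0,0,0,0,0,0]}'| egrep 'tcp|contact'
python3 -m handwheel '{"series":[0,0,0.001,0,0,0,0, 0,0,0,0,0,0,0]}'| egrep 'tcp|contact|width'
```

```text
tcp_pos: [561.5, -170.4, 173.6]
contact_force: [0.3, 0.3, 19.4]
tcp_pos: [561.6, -170.4, 173.4]
contact_force: [-1.1, 0.9, 24.2]
tcp_pos: [561.6, -170.4, 173.2]
contact_force: [-3.3, 1.8, 29.7]
grip_width: 12.8
```

The steep rise at TCP z≈173.4 means the screw is home. I'll ease the pull, check with a picture, then let go.

```bash
python3 -m handwheel '{"series":[0,0,-0.002,0,0,0,0, 0,0,-0.0015,0,0,0,0, 0,0,0,0,0,0,0]}'| egrep 'tcp|contact'
python3 -m handwheel '{"series":[0,0,0,0,0,0,0.25, 0,0,0,0,0,0,0.5, 0,0,0,0,0,0,0.5, 0,0,0,0,0,0,0.5, 0,0,0,0,0,0,0.5]}'
```

```text
tcp_pos: [561.5, -170.5, 173.6]
contact_force: [4.0, -0.2, 9.3]
clock: 20.27
tcp_pos: [560.6, -170.1, 172.2]
ee_rot: [0.697, 0.717, -0.0, -0.0]
contact_force: [0.1, 0.2, 1.0]
grip_width: 42.9
gripper_force: 0.0
```

Released with no contact force left. Backing straight up and looking.

```bash
python3 -m handwheel '{"series":[0,0,-0.01,0,0,0,0.5, 0,0,-0.02,0,0,0,0.5, 0,0,-0.03,0,0,0,0.5, 0,0,-0.03,0,0,0,0.5, 0,0,-0.03,0,0,0,0.5, 0,0,0,0,0,0,0.5]}'|egrep 'tcp|contact'
python3 - <<'E'
from h import *
from workcell import *
a=camera("scene");b=camera("side");
A=cv2.resize(a[145:275,150:350],(800,520),interpolation=cv2.INTER_CUBIC)[:,:460];B=cv2.resize(b[120:250,240:325],(340,520),interpolation=cv2.INTER_CUBIC)
cv2.imwrite("pics/f.png",np.hstack([A,B])[:,:,::-1])
i=camera_info("wrist");im=camera("wrist");m=hue(im,100,130,100,30).astype(np.uint8)
n,l,st,c=cv2.connectedComponentsWithStats(m);k=1+st[1:,4].argmax();print(st[k],atz(c[k],i,202))
E
```

```text
tcp_pos: [562.4, -170.2, 295.6]
contact_force: [-0.2, -0.3, -0.2]
[ 245  112   19  148 2603] [ 562.2  -163.04  202.  ]
```

View pics/f.png

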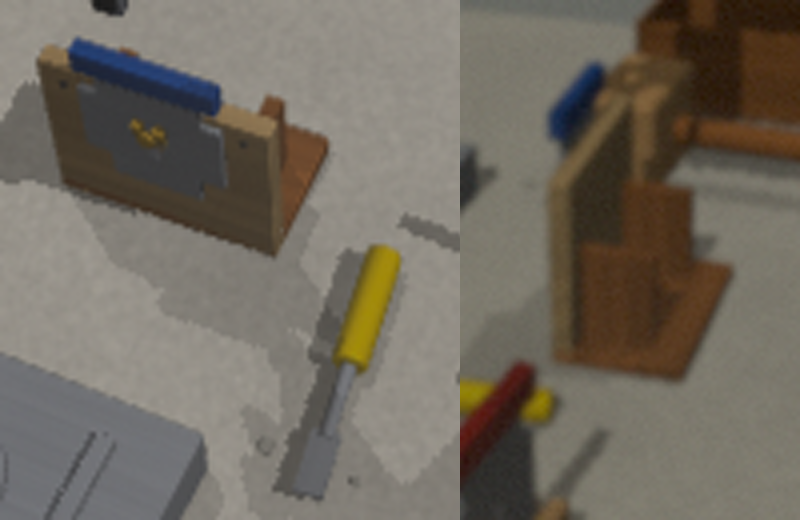

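The final picture shows the template hanging flat on the board. The brass head sits between the ramps at (147,132), the bar is above the board's top, and everything else is in place.

```bash
python3 -c "
from workcell import *
print(hand_in())"
```

```text
the job is handed in; nothing more can be done
None
```

The blue-barred template hangs flat on the screw, with the pull rising steeply past 20 N to show it was home, and the job was handed in shortly after 20 s with the gripper clear and nothing else moved.

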